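# Set the stop collar on the tray-lidding stand

### The arm

A 6-joint arm with a two-finger parallel gripper is mounted at the origin on the work surface. World frame = base frame: x ahead of the robot, y to its left, z up, the work surface at z = 0. Lengths are in m, angles in degrees, forces in N, time in s.
With the tool pointing down it reaches from about 0.4 to 0.825 m from the base axis. Payload 7 kg.
Tool frame: the origin (TCP) lies on the mounting face of the last link; the fingertips stand 178 mm ahead of it and the grasp point (between the pads) lies 159 mm ahead of it (ctrl.tip_extent is the distance from the TCP to the fingertips, in m); z points along the fingers, y is the direction in which the jaws open and shut (so a half turn about z gives the same grasp; the last joint's range is limited). The gripper opens to 88 mm and grips with 3 to 60 N. Pads are 19 mm wide; open, the fingers measure 130 mm over their backs; the gripper's body (78 mm by 193 mm) begins 47 mm behind the grasp point.
Start: joints at [81.48, 20.546, 0.682, 0, -70.136, -16.507], TCP at [0.286, 0.612, 0.405] pointing down, gripper open.
Joint ranges: [-176.03, 176.03], [-82.01, 121.73], [-58.28, 71.71], [-173.87, 95.51], [-174.79, -0.11], [-173.66, 173.66]. Speed limits (degrees/s): [136.94, 136.94, 172.46, 180, 180, 180].

### API

Orientations are given as [roll, pitch, yaw] about the fixed x, y, z axes, in that order (R = Rz(yaw) Ry(pitch) Rx(roll)).
In Python, from plant import ctrl gives the robot as it stands. The module is installed in compiled form; this text tells all that it offers.
- The arm moves only by the tool carry_out, never from a script. Its argument "moves" is text: rows parted by semicolons, each of 7 numbers parted by spaces: the finger opening in m, from 0 to 0.0876, then the shift along the tool's x, y, z in m, then the turn, a rotation vector about the tool's x, y, z in rad. A call has 1 to 20 rows; each row is the pose to reach, as a shift and turn from the pose commanded when the call began, along the tool's axes at that moment; what a row does not reach only later rows make up. A row lasts 1/10 s, in which the tool goes at most 50 mm and 8.59 degrees, less where a joint would pass 70% of its speed; a pose out of reach is approached as far as the arm can. A call with a gripper value outside its range is refused whole. The fingers move at their own pace and stop on an object; the grip force is fixed at half the most. Time passes only in rows, so rows that repeat a pose let the fingers close. It gives the time, the measured TCP pose, the force and the opening at its end, in the units of the state.
- ctrl.get_obs(): the state, without advancing time (a new reading comes with each control period).
- ctrl.snapshot(name): name is "scene" or "top"; returns a dict with "image" (420x560x3 uint8, red, green, blue), "K" (3x3 intrinsics, pixels), "R" (3x3) and "t" (3): a world point X has camera coordinates R X + t. Camera axes: x right, y down, z forward; pixel columns grow to the right and rows downward; lengths in m; the calibration is good to about 2 mm. A picture is of the moment at which its call begins. There is no depth.
- ctrl.close_job(): hands the job in, once; it reports no verdict.
Trained networks look in a picture, given as the dict that the camera call returned (one of the last four; its "shot" number tells which), for a name from the list of things; names that differ only in an ending like _2 or _b are one class to them, and where a whole thing is asked for, a point or a joint stands for the part that bears it (a point fixed in the world has none). Each returns a list of dicts, best first, with "confidence" (0 to 1); they miss things now and then, are a little off and sometimes report something else, mostly with a low value. They report only what shows in the picture. A call takes as long as a camera call.
- ctrl.recognise(picture, label): "extent" ([left, top, right, bottom] in pixels, round what is visible of it).
- ctrl.trace(picture, label): "region" (420x560 bool, what is visible of it) and "extent" ([left, top, right, bottom] in pixels, round what is visible of it).
- ctrl.mark_of(picture, label): "at" ([row, column] in pixels: a listed point, or the origin of a listed thing).
The state is a dict: "clock": time; "joint_pos": joint angles; "qvel": joint speeds; "tau": joint torques, N m; "tool_pos": TCP position; "orientation": TCP orientation; "force": force on the tool from outside, world axes, zero at the start; "moment": the same for the moment, N m; "opening": finger opening in m.
Only numpy, scipy, OpenCV 4.12 (cv2) and the standard library are available. Lean on these libraries where they do the work, as an engineer would, in place of code of your own. Each camera call takes 0.05 s, during which the arm holds its last target.

### The job

Set the lidding stand for the next batch of meal boxes: turn the round knurled collar on its threaded rod until the collar's top face is level with the top of the flat gauge finger beside it, then let go. Do not shift the gauge finger, and leave the meal box and the dessert bowl where they are.

Things in the scene. Friction and masses are not known exactly. Their poses are not given: they have to be found in the camera images.
- collar_top (a point): centre of the top face (z up) of the steel ribbed collar, 53 mm wide, 36 tall. At the start this face is 102 mm above the table, its lowest; the upright 22 mm rod sticks up 36 mm through it. Steep thread: counterclockwise from above it rises 25 mm per rad (up to 1.9 rad), friction 0.2 N m, stays where left. Fixed base plate 110 x 340 x 12 mm; open space below the collar for fingertips
- gauge_tip (a point): top edge of the free end of the flat steel gauge finger (20 mm wide, 5 thick), 80 mm from the rod axis, 16 to 36 mm above collar_top at the start; z up, y away from the rod to its 167 mm high column, 128 mm from the rod. Clamped, moves only if forced. Opposite, 135 mm from the rod, a fixed thinner post (110 mm high) with a hexagonal lock nut, not part of the job
- meal_box: loose white meal box with a red lid, 162 x 117 x 42 mm, origin at the centre of its underside; a bystander
- bowl: loose orange dessert bowl, 90 mm in diameter, 45 mm high, origin at the centre of its underside; a bystander

How it is judged (in metres and radians):
At the end, for the whole second after the job is handed in: The collar's top face is within 8 mm of the height of the gauge finger's top face and stays there (z of collar_top in the frame of gauge_tip between -0.008 and 0.008 m); the robot touches nothing.
It fails at once if the gauge finger is shifted by more than 4 mm (distance of gauge_tip from where it was at the start of the episode above 0.004 m).
It fails at once if the meal box is moved by more than 20 mm (distance of meal_box from where it was at the start of the episode above 0.02 m).
It fails at once if the dessert bowl is moved by more than 20 mm (distance of bowl from where it was at the start of the episode above 0.02 m).
It also fails if it takes over 32 s, if anything falls off the work surface, if the arm or the gripper's body presses on something with over 40 N, if the wrist force passes 120 N, or if a joint passes its speed limit or range.

## Working session

There is one attempt and no reset: what is moved stays moved. The work goes in short steps, Python scripts to look and compute and a tool call to move; the robot and the scene stay as the last step left them, time stands still between calls to the robot, and variables do not carry over. Pictures are saved under pics/ and viewed, and the job is handed in when it is done.

Besides the shell and the picture viewer there is one more tool, called by a JSON object that holds its "op" and its "data", one argument or row to a line. carry_out: Moves the arm, as the interface text tells. Its arguments: {"type":"object","properties":{"moves":{"type":"string"}},"required":["moves"]}

```bash
mkdir -p pics
cat > h.py <<'E'
import numpy as np, cv2, pickle
from plant import ctrl
def shot(n,f):
    s=ctrl.snapshot(n); cv2.imwrite('pics/'+f,s['image'][:,:,::-1]); return s
def marks(s,labels):
    for l in labels:
        print(l,[(np.round(m['at'],1),round(m['confidence'],2)) for m in ctrl.mark_of(s,l)][:3],[(np.round(m['extent'],0),round(m['confidence'],2)) for m in ctrl.recognise(s,l)][:2])
def ray(s,rc):
    d=np.linalg.inv(s['K'])@np.array([rc[1],rc[0],1]); R=s['R'];return -R.T@s['t'],R.T@d
def atz(s,rc,z):
    c,d=ray(s,rc);return c+d*(z-c[2])/d[2]
def tri(a,ra,b,rb):
    c1,d1=ray(a,ra);c2,d2=ray(b,rb)
    k=np.linalg.lstsq(np.c_[d1,-d2],c2-c1,rcond=None)[0]
    p,q=c1+k[0]*d1,c2+k[1]*d2
    return (p+q)/2,np.linalg.norm(p-q)
def proj(s,X):
    p=s['K']@(s['R']@np.array(X)+s['t']);return p[[1,0]]/p[2]
E
python3 - <<'E'
from h import *
L=['collar_top','gauge_tip','meal_box','bowl']
a=shot('scene','s0.png');marks(a,L)
b=shot('top','t0.png');marks(b,L)
ma={l:ctrl.mark_of(a,l) for l in L};mb={l:ctrl.mark_of(b,l) for l in L}
for l in L:
    if ma[l] and mb[l]: print(l,tri(a,ma[l][0]['at'],b,mb[l][0]['at']))
for s in(a,b): print(-s['R'].T@s['t'])
print(ctrl.get_obs())
E
```

```text
collar_top [(array([212.1, 302.9]), 0.75)] [(array([292., 210., 316., 227.]), 0.91)]
gauge_tip [(array([206.9, 336.3]), 0.64)] [(array([337., 203., 371., 220.]), 0.76)]
meal_box [(array([274. , 435.1]), 0.72), (array([203.3, 129.5]), 0.49)] [(array([411., 239., 468., 303.]), 0.81)]
bowl [(array([201.6, 127.3]), 0.91), (array([214.6, 304.4]), 0.71)] []
collar_top [] [(array([231., 192., 256., 217.]), 0.85), (array([437., 203., 472., 241.]), 0.48)]
gauge_tip [(array([206.5, 206.5]), 0.78)] [(array([176., 198., 213., 220.]), 0.75)]
meal_box [(array([199.7, 119.4]), 0.69)] [(array([ 93., 164., 141., 229.]), 0.74), (array([438., 207., 476., 240.]), 0.6)]
bowl [(array([226.6, 449.7]), 0.77)] [(array([439., 207., 473., 242.]), 0.8)]
gauge_tip (array([0.51105345, 0.17848325, 0.1221567 ]), np.float64(0.008512762184954689))
meal_box (array([ 0.54719161,  0.43121646, -0.00099009]), np.float64(0.0033103380184187014))
bowl (array([ 0.48805683, -0.43757715,  0.00623921]), np.float64(0.0063442236328138625))
[1.38979499 0.2664024  0.71974738]
[0.30629157 0.00268433 1.27559267]
{'clock': 1.3, 'joint_pos': array([ 8.14812032e+01,  2.05478420e+01,  6.81559098e-01,  2.05837576e-03,
       -7.01372571e+01, -1.65053992e+01]), 'qvel': array([ 0.06782778,  0.01009123,  0.08515073,  0.00999606, -0.01173379,
       -0.01362957]), 'tau': array([-1.64064923e-04, -5.82393157e+01,  2.93295372e+01,  7.00215608e+00,
        1.25126640e-02, -3.34677907e-05]), 'tool_pos': array([0.28555627, 0.61160262, 0.40464795]), 'orientation': array([ 1.79997156e+02, -2.86184079e-03, -2.50234966e+01]), 'force': array([ 1.12818129, -0.54205031,  0.10590463]), 'moment': array([ 0.00486385, -0.01840978, -0.01819282]), 'opening': 0.0876888954260683}
```

View pictures.

Run:
```python
import cv2
a=cv2.imread('pics/s0.png');b=cv2.imread('pics/t0.png')
cv2.imwrite('pics/s0c.png',cv2.resize(a[150:270,220:420],None,fx=4,fy=4,interpolation=2))
cv2.imwrite('pics/t0c.png',cv2.resize(b[150:270,140:340],None,fx=4,fy=4,interpolation=2))
```

```text
(no output)
```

View pics/s0.png

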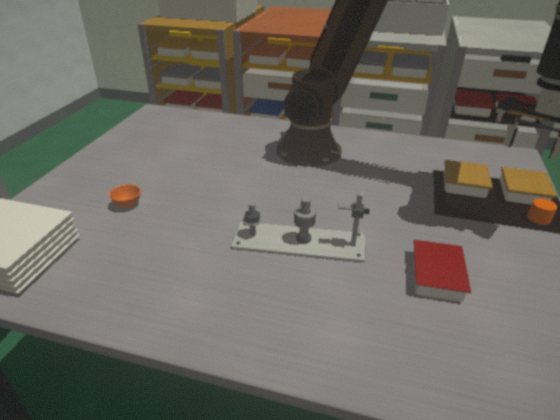

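View pics/t0.png

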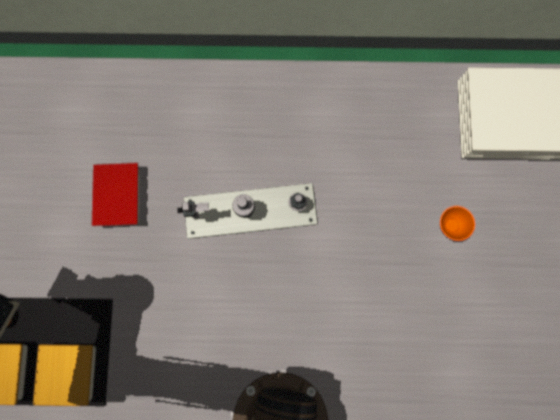

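View pics/s0c.png

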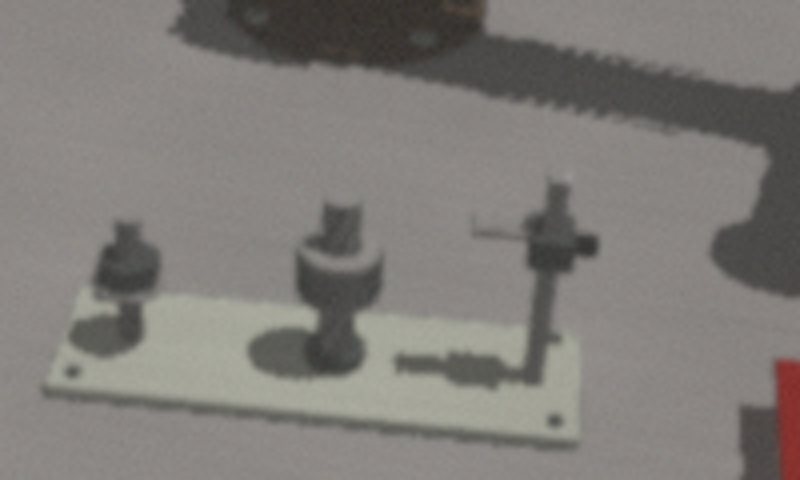

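View pics/t0c.png

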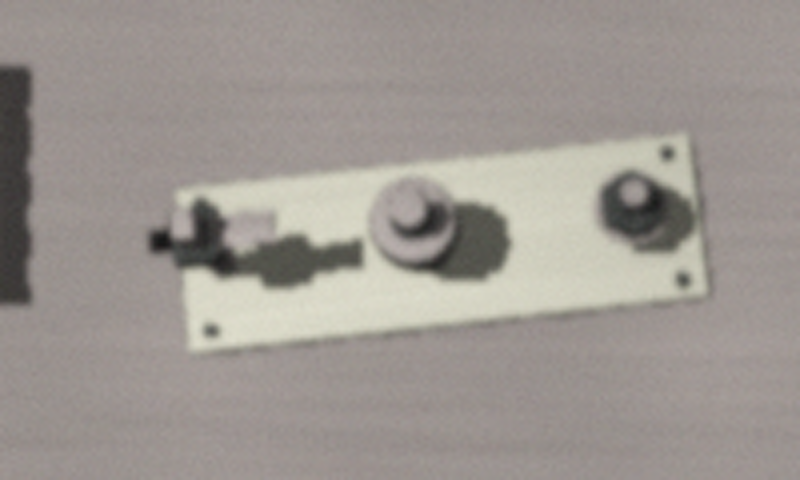

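Run:
```python
from h import *
a=ctrl.snapshot('scene');b=ctrl.snapshot('top')
f=lambda x,y:(150+y/4-.375,140+x/4-.375)
g=lambda x,y:(150+y/4-.375,220+x/4-.375)
for c in [(177,189),(688,133),(708,294),(190,351)]: print('corner',atz(b,f(*c),.012))
print('collar top',atz(b,f(411,224),.102)); print('rod top',atz(b,f(409,199),.138))
print('gauge tip t',atz(b,f(275,223),.128),'scene collar',atz(a,g(340,247),.102), atz(a,g(342,205),.138))
ct=ctrl.trace(b,'collar_top'); print([ (t['confidence'],t['extent'],t['region'].sum()) for t in ct])
if ct:
    r=ct[0]['region'];print(atz(b,np.argwhere(r).mean(0),.102))
print(ctrl.get_obs()['clock'])
# gauge height: intersect scene ray w/ vertical plane etc
import itertools
for P in [np.array([.512,.1,0])]:
  pass
```

```text
corner [0.5546172  0.26019375 0.012     ]
corner [ 0.59689618 -0.07428697  0.012     ]
corner [ 0.49006697 -0.08763513  0.012     ]
corner [0.44816936 0.24673304 0.012     ]
collar top [0.51730878 0.09893694 0.102     ]
rod top [0.52577965 0.09757173 0.138     ]
gauge tip t [0.51209944 0.1774637  0.128     ] scene collar [0.52444916 0.09901762 0.102     ] [0.5313978  0.10021946 0.138     ]
[(0.53, [229.8, 196.4, 256.2, 217.3], np.int64(268))]
[0.51185485 0.09693781 0.102     ]
1.45
```

```bash
cat >> h.py <<'E'
u=np.array([-.125,.992,0]);v=np.array([.992,.125,0])
def overlay(s,A,hc,hg,x0,y0,w,h,k,f):
    im=cv2.resize(s['image'][y0:y0+h,x0:x0+w,::-1],None,fx=k,fy=k,interpolation=cv2.INTER_NEAREST)
    raw=im.copy()
    def poly(P,c):
        q=np.array([proj(s,p)[::-1] for p in P]);q=((q-[x0,y0]+.5)*k*16).astype(np.int32)
        cv2.polylines(im,[q],False,c,1,cv2.LINE_AA,4)
    t=np.linspace(0,2*np.pi,60)
    ci=lambda r,z:[A+r*np.cos(i)*u+r*np.sin(i)*v+[0,0,z] for i in t]
    poly(ci(.0265,hc),(0,255,0));poly(ci(.0265,hc-.036),(0,255,0));poly(ci(.011,.138),(255,255,0));poly(ci(.011,hc),(255,255,0))
    for z in hg:
        poly([A+.128*u+.01*v+[0,0,z],A+.08*u+.01*v+[0,0,z],A+.08*u-.01*v+[0,0,z],A+.128*u-.01*v+[0,0,z]],(0,0,255))
    poly([A+.128*u+[0,0,.012],A+.128*u+[0,0,.167]],(255,0,255))
    poly([A-.135*u+[0,0,.012],A-.135*u+[0,0,.110]],(255,0,255))
    cv2.imwrite('pics/'+f,np.vstack([raw,im]))
E
python3 - <<'E'
from h import *
a=ctrl.snapshot('scene');b=ctrl.snapshot('top')
A=np.array([.521,.098,0])
overlay(a,A,.102,[.118,.128,.138],285,190,90,40,7,'o1.png')
overlay(b,A,.102,[.128],170,185,90,40,7,'o2.png')
E
```

```text
(no output)
```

View pics/o1.png

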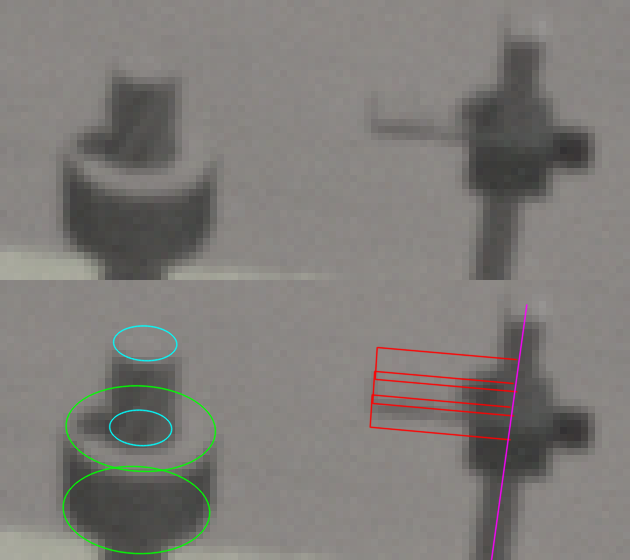

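View pics/o2.png

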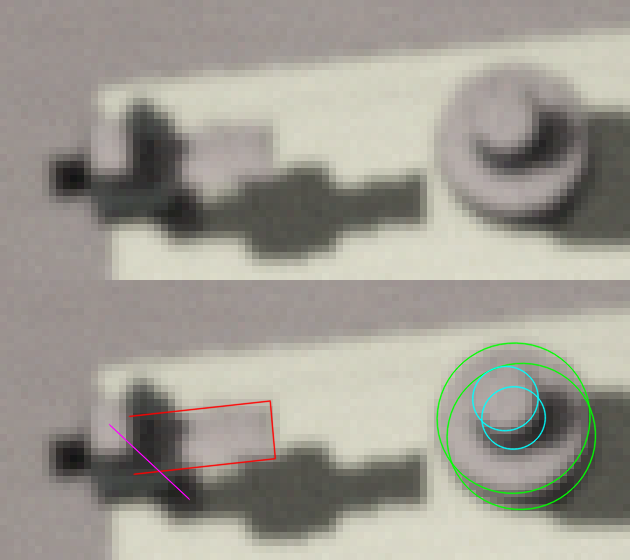

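{"op": "carry_out", "data": {
  "moves": "0.0876 0.4306 0.3658 0 0 0 1.536;0.0876 0.4306 0.3658 0 0 0 1.536;0.0876 0.4306 0.3658 0 0 0 1.536;0.0876 0.4306 0.3658 0 0 0 1.536;0.0876 0.4306 0.3658 0 0 0 1.536;0.0876 0.4306 0.3658 0 0 0 1.536;0.0876 0.4306 0.3658 0 0 0 1.536;0.0876 0.4306 0.3658 0 0 0 1.536;0.0876 0.4306 0.3658 0 0 0 1.536;0.0876 0.4306 0.3658 0 0 0 1.536;0.0876 0.4306 0.3658 0 0 0 1.536;0.0876 0.4306 0.3658 0 0 0 1.536;0.0876 0.4306 0.3658 0 0 0 1.536;0.0876 0.4306 0.3658 0 0 0 1.536;0.0876 0.4306 0.3658 0 0 0 1.536;0.0876 0.4306 0.3658 0 0 0 1.536"
}}

```text
clock: 3.15
tool_pos: [0.5207, 0.0989, 0.4047]
orientation: [-180.0, 0.0, -112.9]
force: [0.5, 1.2, -0.8]
opening: 0.0875
```

{"op": "carry_out", "data": {
  "moves": "0.0876 0 0 0.03 0 0 0;0.0876 0 0 0.06 0 0 0;0.0876 0 0 0.08 0 0 0;0.0876 0 0 0.095 0 0 0;0.0876 0 0 0.095 0 0 0"
}}

```text
clock: 3.65
tool_pos: [0.5201, 0.0986, 0.3077]
orientation: [179.9, -0.2, -113.0]
force: [-0.2, -0.9, 0.5]
opening: 0.0878
```

Run:
```python
from h import *
a=shot('scene','s1.png');b=shot('top','t1.png')
A=np.array([.521,.098,0])
overlay(a,A,.102,[.130],270,150,110,70,6,'o3.png')
print(ctrl.get_obs()['tool_pos'],ctrl.get_obs()['force'])
```

```text
[0.52105793 0.09870299 0.31006747] [0.39133626 0.58389372 0.67588163]
```

View pics/o3.png

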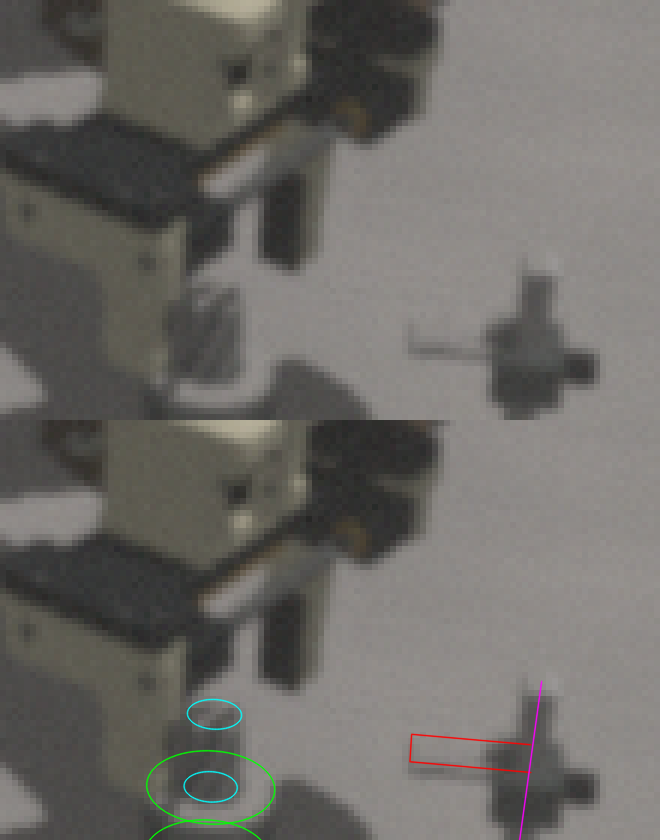

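View pics/t1.png

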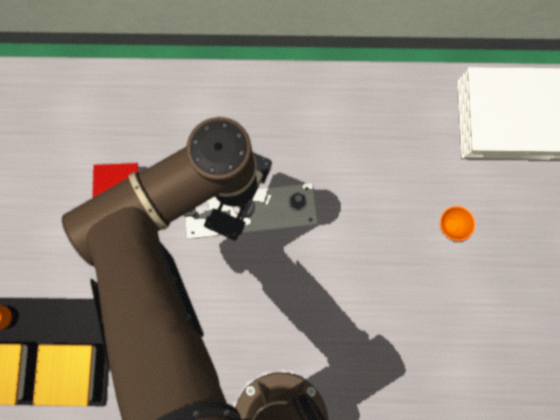

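Run:
```python
from h import *
a=ctrl.snapshot('scene')
T=np.array([.521,.0985,.132]);j=np.array([-.92,.39,0])
for k in(-.065,-.044,.044,.065): p=proj(a,T+k*j);print(k,(p[1]-270)*6,(p[0]-150)*6)
```

```text
-0.065 114.94741263413096 374.48411186638475
-0.044 147.0105157682474 350.8376575739785
0.044 272.7972105045561 258.07030080151134
0.065 300.92246097260954 237.32800250076923
```

{"op": "carry_out", "data": {
  "moves": "0.0876 0 0 0.02 0 0 0;0.0876 0 0 0.04 0 0 0;0.0876 0 0 0.053 0 0 0;0.0876 0 0 0.053 0 0 0;0.0876 0 0 0.053 0 0 0"
}}

```text
clock: 4.3
tool_pos: [0.5214, 0.0983, 0.2577]
orientation: [-179.9, 0.0, -113.0]
force: [-0.3, -1.3, 0.5]
opening: 0.0878
```

{"op": "carry_out", "data": {
  "moves": "0.05 0 0 0 0 0 0;0.05 0 0 0 0 0 0;0.05 0 0 0 0 0 0;0.05 0 0 0 0 0 0;0.05 0 0 0 0 0 0;0.05 0 0 0 0 0 0"
}}

```text
clock: 4.9
tool_pos: [0.5208, 0.0981, 0.2568]
orientation: [180.0, 0.0, -113.0]
force: [-1.9, 1.4, 3.7]
opening: 0.0527
```

{"op": "carry_out", "data": {
  "moves": "0.03 0 0 0 0 0 0;0.03 0 0 0 0 0 0;0.03 0 0 -0.0025 0 0 -0.1;0.03 0 0 -0.005 0 0 -0.2;0.03 0 0 -0.0075 0 0 -0.3;0.03 0 0 -0.01 0 0 -0.4;0.03 0 0 -0.01 0 0 -0.4"
}}

```text
clock: 5.6
tool_pos: [0.5207, 0.0981, 0.2669]
orientation: [180.0, 0.0, -89.9]
force: [-4.5, 2.9, 4.0]
opening: 0.0525
```

Run:
```python
from h import *
a=shot('scene','s2.png')
o=ctrl.get_obs();print(o['tool_pos'],o['force'],o['moment'],o['opening'],o['joint_pos'])
overlay(a,np.array([.521,.098,0]),.112,[.129],270,150,110,70,6,'o4.png')
```

```text
[0.52071582 0.0980618  0.26682582] [-4.48876725  2.43607933  6.15532299] [1.08012208 1.8074114  0.0619897 ] 0.0526240915669865 [ 3.18787990e+01  1.47187062e+01 -2.78857374e+01 -2.65583344e-02
 -4.74119692e+01 -3.19289475e+01]
```

View pics/o4.png

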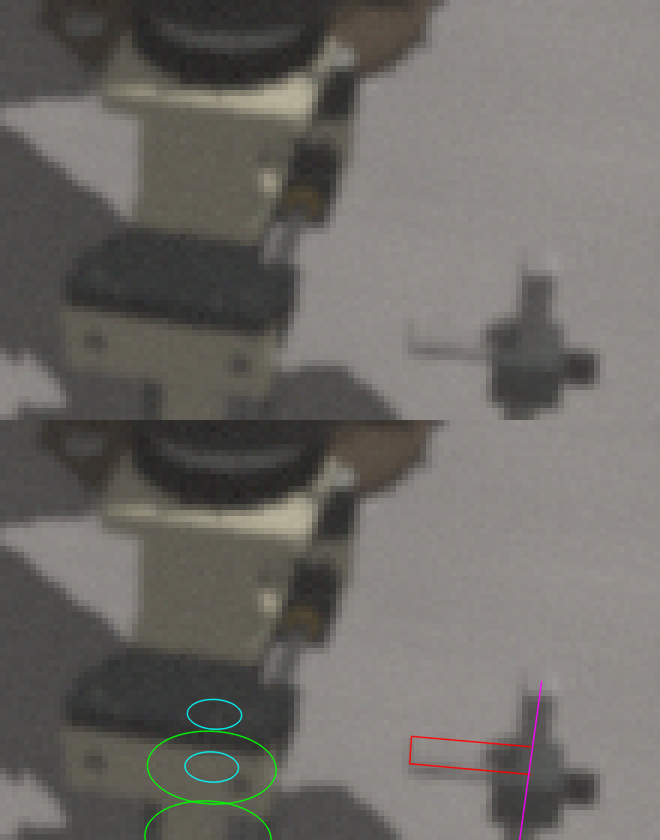

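{"op": "carry_out", "data": {
  "moves": "0.03 0 0 -0.0025 0 0 -0.1;0.03 0 0 -0.005 0 0 -0.2;0.03 0 0 -0.0075 0 0 -0.3;0.03 0 0 -0.01 0 0 -0.4;0.03 0 0 -0.0125 0 0 -0.5;0.03 0 0 -0.015 0 0 -0.6;0.03 0 0 -0.0175 0 0 -0.7;0.03 0 0 -0.0175 0 0 -0.7;0.03 0 0 -0.0175 0 0 -0.7"
}}

```text
clock: 6.55
tool_pos: [0.5206, 0.098, 0.2843]
orientation: [180.0, 0.0, -50.0]
force: [-5.6, 1.9, 6.0]
opening: 0.0527
```

Release, then rise straight (no sweep), and look.

{"op": "carry_out", "data": {
  "moves": "0.0876 0 0 0 0 0 0;0.0876 0 0 0 0 0 0;0.0876 0 0 0 0 0 0;0.0876 0 0 0 0 0 0;0.0876 0 0 0 0 0 0;0.0876 0 0 0 0 0 0;0.0876 0 0 -0.02 0 0 0;0.0876 0 0 -0.06 0 0 0;0.0876 0 0 -0.11 0 0 0;0.0876 0 0 -0.16 0 0 0;0.0876 0 0 -0.16 0 0 0;0.0876 0 0 -0.16 0 0 0"
}}

```text
clock: 7.75
tool_pos: [0.5209, 0.098, 0.4457]
orientation: [-179.8, -0.0, -50.0]
force: [0.4, -0.7, -0.8]
opening: 0.0872
```

Run:
```python
from h import *
a=shot('scene','s3.png');marks(a,['collar_top','gauge_tip'])
A=np.array([.521,.098,0])
overlay(a,A,.1295,[.1295],285,185,90,42,7,'o5.png')
print(ctrl.get_obs()['tool_pos'],ctrl.get_obs()['clock'])
```

```text
collar_top [(array([201.5, 303.4]), 0.63)] [(array([293., 200., 317., 219.]), 0.6), (array([410., 240., 472., 303.]), 0.28)]
gauge_tip [(array([204.6, 338.4]), 0.61)] [(array([338., 205., 369., 216.]), 0.66)]
[0.52084734 0.0979427  0.4429263 ] 8.0
```

View pics/o5.png

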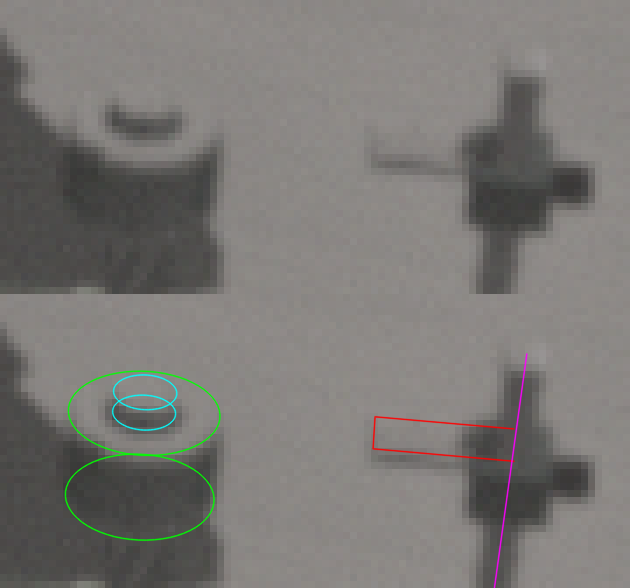

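View pics/s3.png

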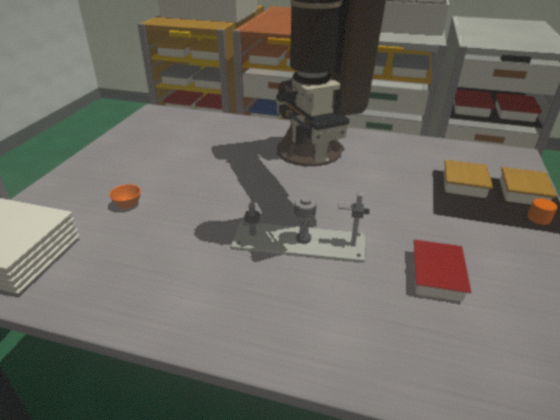

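Run:
```python
from h import *
S=[ctrl.snapshot('scene') for _ in range(6)]
a=S[0];g=np.mean([s['image'].astype(float).mean(2) for s in S],0)
A=np.array([.521,.098,0])
print('collar cols303-308',[(r,round(g[r,303:309].mean())) for r in range(196,216)])
for c in (340,342,344,346,348): print('gauge',c,[(r,round(g[r,c])) for r in range(198,214)])
print('col338',[(r,round(g[r,338:340].mean())) for r in range(196,214)])
cam=-a['R'].T@a['t']
for z in(.1195,.1245,.1295,.1345):
  d=(cam-A);d[2]=0;d/=np.linalg.norm(d)
  print(z,'front rim',proj(a,A+.0265*d+[0,0,z]),'rim axis', 'gauge front edge',[np.round(proj(a,A+q*u+.01*v+[0,0,z]),1) for q in(.08,.09,.1)])
print(d,ctrl.get_obs()['clock'])
```

```text
collar cols303-308 [(196, 136), (197, 138), (198, 137), (199, 137), (200, 131), (201, 115), (202, 90), (203, 81), (204, 94), (205, 118), (206, 132), (207, 128), (208, 109), (209, 85), (210, 74), (211, 69), (212, 69), (213, 69), (214, 70), (215, 69)]
gauge 340 [(198, 140), (199, 138), (200, 138), (201, 140), (202, 140), (203, 137), (204, 136), (205, 133), (206, 129), (207, 118), (208, 106), (209, 120), (210, 135), (211, 137), (212, 136), (213, 137)]
gauge 342 [(198, 139), (199, 138), (200, 138), (201, 139), (202, 140), (203, 138), (204, 136), (205, 134), (206, 131), (207, 118), (208, 104), (209, 116), (210, 134), (211, 138), (212, 137), (213, 137)]
gauge 344 [(198, 140), (199, 139), (200, 138), (201, 139), (202, 136), (203, 134), (204, 135), (205, 135), (206, 130), (207, 122), (208, 108), (209, 115), (210, 133), (211, 139), (212, 138), (213, 139)]
gauge 346 [(198, 140), (199, 139), (200, 139), (201, 138), (202, 141), (203, 138), (204, 138), (205, 136), (206, 133), (207, 127), (208, 115), (209, 115), (210, 133), (211, 139), (212, 138), (213, 139)]
gauge 348 [(198, 140), (199, 140), (20
[... 289 characters left out ...]
7), (206, 126), (207, 117), (208, 112), (209, 124), (210, 135), (211, 137), (212, 138), (213, 138)]
0.1195 front rim [210.88139804 304.51241617] rim axis gauge front edge [array([210. , 337.4]), array([210.3, 341.5]), array([210.7, 345.7])]
0.1245 front rim [209.18174209 304.60235094] rim axis gauge front edge [array([208.3, 337.6]), array([208.6, 341.7]), array([209. , 345.9])]
0.1295 front rim [207.47270845 304.69278191] rim axis gauge front edge [array([206.5, 337.7]), array([206.9, 341.9]), array([207.3, 346.1])]
0.1345 front rim [205.7542193 304.7837132] rim axis gauge front edge [array([204.8, 337.9]), array([205.2, 342.1]), array([205.6, 346.3])]
[0.98172742 0.1902926  0.        ] 8.3
```

Run:
```python
from h import *
ctrl.close_job();print(ctrl.get_obs()['clock'])
```

```text
the job is handed in; nothing more can be done
the job is handed in; nothing more can be done
```

I gripped the collar, turned it 1.1 rad counterclockwise while rising 27.5 mm along the thread, and let go. I then raised the gripper straight up to clear everything, and handed the job in after about 8.3 s. No verdict was reported.

- **Height:** with no slip, the collar's top face is at about 129.5 mm. In the last scene picture the gauge top is roughly 2 mm above the collar, within the 8 mm allowed. That measurement is good to about 2 mm.
- **Contact:** the wrist force stayed at a few newtons throughout. The gauge finger, meal box and bowl looked unmoved in the last scene picture.
- **Disagreements:**
  - The collar edge sat about 1 px (2–3 mm) lower in the picture than the calibrated model predicts. A similar offset was there before the turn, so I took it as calibration error, not slip.
  - The network's points put the collar about 3 px (8–9 mm) above the gauge tip in the same picture. I trusted the edge profiles instead, because those marks are only approximate and part of that gap is perspective.

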